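Take the embroidery hoop off its hook and stand it in the rack

ROBOT

A 6-joint arm with a two-finger parallel gripper is mounted at the origin on the work surface. World frame = base frame: x ahead of the robot, y to its left, z up, the work surface at z = 0. Lengths are in m, angles in degrees, forces in N, time in s.
With the tool pointing down it reaches from about 0.25 to 0.725 m from the base axis. Payload 9.7 kg.
Tool frame: the origin (TCP) lies midway between the tips of the shut fingers; the grasp point (between the pads) lies 19 mm behind it; z points along the fingers, y is the line along which they close (so a half turn about z gives the same grasp; the last joint's range is limited). The gripper opens to 85 mm and grips with 20 to 120 N. Pads are 22 mm wide; open, the fingers measure 114 mm over their backs; the gripper's body (76 mm by 85 mm) begins 54 mm behind the grasp point. The pads swing forward as they close: fully open they stand 13 mm farther back than shut.
Start: joints at [-64.057, 4.979, 10.078, 95.1, 0, 90], TCP at [0.241, -0.495, 0.231] pointing down, gripper open.
Joint ranges: [-179.16, 179.16], [-48.56, 103.87], [-65.8, 70.77], [-126.05, 130.52], [-82.76, 87.17], [-180, 180]. Speed limits (degrees/s): [127.2, 127.2, 147.25, 180, 180, 180].

INTERFACE

Orientations are given as [roll, pitch, yaw] about the fixed x, y, z axes, in that order (R = Rz(yaw) Ry(pitch) Rx(roll)).
In Python, from workcell import readout, imaging, bot, spotter gives the robot as it stands.
- The arm moves only by the shell command python3 -m jog 'ROWS' [FORCE]. ROWS is JSON, a list of rows, each an object with "rotation": the turn, a rotation vector about the world's x, y, z in degrees, a list of three; "translation": the shift along the world's x, y, z in mm, a list of three; "grip": the finger opening in mm, from 0 to 85.4. In form: [{"rotation": [wx, wy, wz], "translation": [dx, dy, dz], "grip": grip}, ...]. A call has 1 to 20 rows; each row is the pose to reach, as a shift and turn from the pose commanded when the call began; what a row does not reach only later rows make up. A row lasts 1/10 s, in which the tool goes at most 50 mm and 8.59 degrees, less where a joint would pass 70% of its speed; a pose out of reach is approached as far as the arm can. A call with a gripper value outside its range is refused whole. The fingers move at their own pace and stop on an object; FORCE is the grip in N (left out, the last holds). Time passes only in rows, so rows that repeat a pose let the fingers close. It gives the time, the measured TCP pose, the force, the opening and the grip force at its end, in the units of the state.
- readout.get_obs(): the state, without advancing time (a new reading comes with each control period).
- imaging.camera(name): name is "scene" or "top" or "wrist"; returns (picture, depth): 400x640x3 uint8, red, green, blue; 400x640 float32, m along the optical axis (not along the pixel's ray), 0 where there is no reading.
- imaging.camera_info(name): a dict with "vertical_fov" (degrees; the focal length in pixels is half the picture's height over the tangent of half this angle, whatever the lens; pixels are square), "cx", "cy" (the principal point, pixels), "extrinsics" (4x4, takes a point from camera to world coordinates); the wrist camera has in their place "tool_from_camera" (4x4, takes a point from camera to tool coordinates, whose origin is the TCP and whose axes are the flange's). Camera axes: x right, y down, z forward; pixel columns grow to the right and rows downward; lengths in m; the calibration is good to about 2 mm. The wrist camera is an equidistant fisheye: a pixel r from the principal point sees the ray r / f radians off the axis. A picture is of the moment at which its call begins: read the wrist's pose just before it. camera_info takes no time and is no camera call.
- bot.job_done(): hands the job in; it is judged then, once.
Trained networks look in the newest picture that a camera, given by its name, has taken for a name from the list of things; names that differ only in an ending like _2 or _b are one class to them, and where a whole thing is asked for, a point or a joint stands for the part that bears it (a point fixed in the world has none). Each returns a list of dicts, best first, with "confidence" (0 to 1); they miss things now and then, are a little off and sometimes report something else, mostly with a low value. They report only what shows in the picture. A call takes as long as a camera call. They do not tell look-alikes from the thing itself.
- spotter.spot_in(camera, target): "box" ([centre column, centre row, width, height] in pixels, round what is visible of it).
- spotter.mark_of(camera, target): "uv" ([column, row] in pixels: a listed point, or the origin of a listed thing).
The state is a dict: "time": time; "q": joint angles; "qd": joint speeds; "joint_efforts": joint torques, N m; "ee_pos": TCP position; "tcp_rot": TCP orientation; "wrist_force": force on the tool from outside, world axes, zero at the start; "torque": the same for the moment, N m; "opening": finger opening in m; "grasp_force": force on a finger pad.
Only numpy, scipy, OpenCV 4.12 (cv2) and the standard library are available. Lean on these libraries where they do the work, as an engineer would, in place of code of your own. Each camera call takes 0.05 s, during which the arm holds its last target. There are 200 camera calls.

TASK

Lift the wooden embroidery hoop up and off the hook of its stand, and lower it upright into the slot of the wooden rack, all the way down before you let go of it. Do not let the hoop fall, and leave the other things on the table as they are.

Things in the scene. Friction and masses are not known exactly. Their poses are not given: they have to be found in the camera images.
- hoop: Round wooden embroidery hoop (the only ring), 150 mm outer, 126 mm inner diameter, so its rim is 12 mm deep; 12 mm thick along its axis (14 mm at the inner ring); 55 to 115 g. Starts hanging upright, the hook passing through it under the top of its rim. Origin: ring centre; x: ring axis; z: towards its brass screw, at the top at the start. A 30 N grip holds it.
- hoop_screw (a point): Small brass screw on the outside of the hoop, 80 mm from its centre along z; it stands 11 mm out of the rim and is 28 mm wide along y. The flat faces of the rim can be pinched from above some 40 mm to either side (hoop +y or -y) of it, where the middle of the rim is 56 mm above the hoop's centre.
- stand: Dark wooden hook stand, fixed to the table, turned up to 25 degrees from straight ahead, left or right of the robot. Origin: at table height under the place where the hoop hangs. Base 170 by 140 mm, 18 mm high. A 20 mm square post, 215 mm high, at x = +70 mm. From it a round steel hook, 14 mm thick, runs along -x, centre line 200 mm high, and turns up at x = -30 mm.
- hook_seat (a point): Top of the hook where the rim hangs: stand x = y = 0, 207 mm high. The hook's upturned end, on the stand's -x side, spans x = -23 to -43 mm and is 225 mm high: the rim must rise more than 18 mm to clear it. If raised over 110 mm on the spot, the bottom of the hoop meets the hook from below.
- rack: Low light-wood rack, fixed to the table, on the other side from the stand and turned up to 25 degrees, with one slot to stand a hoop in on edge. Origin: centre of its underside. Base 90 mm (x) by 180 mm (y), 15 mm high; on it two upright slats 170 mm long along y, tops 75 mm high, with a 24 mm wide slot between them.
- slot (a point): Middle of the slot's floor, 15 mm above the rack's origin. The slot runs along rack y; 15 mm high blocks fill its ends beyond y = +-43 mm; the hoop comes to rest on their inner edges, which keep it from rolling. A seated hoop has its centre 76 mm above this point, its axis along the rack's x (either way round), and may lean on a slat.
- organizer: Bystander: closed green plastic bead organizer with flip-top lid, 94 by 154 mm, 42 mm high, loose. Origin: centre of its underside.
- mug: Bystander: white ceramic mug, 80 mm wide, 92 mm high, handle on its +y side, with three wooden clothespins standing in it up to about 115 mm, loose. Origin: centre of its underside.
- jar: Bystander: clear glass jar with twist cap, 68 mm wide, 95 mm high, loose. Origin: centre of its underside.
- crochet_hook: Bystander: thick aluminium crochet hook lying flat, 160 mm long, 14 mm wide, 10 mm high, loose. Origin: under its middle; x axis along it.
Things that resemble listed ones, but are neither listed nor needed, are in the scene too. Several things have the shape of the hoop; the one meant has the colours described above.

How it is judged (in metres and radians):
On the way, in this order (a step that is already met when the one before it is completed fails the run):
1. the hoop is off the hook and held up in the air, clear of stand and rack (horizontal distance between hoop and hook_seat above 0.08 m and height (world z) of hoop above 0.11 m and contact force between hoop and stand below 0.1 N and contact force between hoop and rack below 0.1 N), for 0.1 s.
2. the hoop is lowered into the slot, its centre less than 105 mm above the rack's underside, while the fingers still hold it (z of hoop in the frame of rack below 0.105 m and x of hoop in the frame of rack between -0.025 and 0.025 m and y of hoop in the frame of rack between -0.03 and 0.03 m and contact force between the fingers and hoop above 0.5 N), for 0.04 s.
At the end, for the whole second after the job is handed in: The hoop stands on edge in the rack's slot, released and at rest (under 40 mm/s): its centre 80 to 100 mm above the rack's underside, within 25 mm of the slot's mid-plane and 20 mm of its middle, its axis within 0.3 rad of the rack's x (x of hoop in the frame of rack between -0.025 and 0.025 m and y of hoop in the frame of rack between -0.02 and 0.02 m and z of hoop in the frame of rack between 0.08 and 0.1 m and angle between the x axis of hoop and the x axis of rack, either way round below 0.3 rad and linear speed of hoop below 0.04 m/s and contact force between the fingers and hoop below 0.1 N); the robot touches nothing.
It fails at once if the hoop has fallen (centre below 60 mm) (height (world z) of hoop below 0.06 m).
It fails at once if the bead organizer is moved by more than 30 mm (distance of organizer from where it was at the start of the episode above 0.03 m).
It fails at once if the mug is moved by more than 30 mm (distance of mug from where it was at the start of the episode above 0.03 m).
It fails at once if the glass jar is moved by more than 30 mm (distance of jar from where it was at the start of the episode above 0.03 m).
It fails at once if the crochet hook is moved by more than 30 mm (distance of crochet_hook from where it was at the start of the episode above 0.03 m).
It also fails if it takes over 45 s, if anything falls off the work surface, if the arm or the gripper's body presses on something with over 40 N, if the wrist force passes 120 N, or if a joint passes its speed limit or range.

## Working session

There is one attempt and no reset: what is moved stays moved. The work goes in short steps, Python scripts to look and compute and a shell command to move; the robot and the scene stay as the last step left them, time stands still between calls to the robot, and variables do not carry over. Pictures are saved under pics/ and viewed, at most 10 in all, crops included, and the job is handed in when it is done.

```bash
ls; mkdir -p pics
cat > h.py <<'E'
import numpy as np, cv2
from workcell import readout, imaging, bot, spotter
def pts(name, depth, uv):
    """world points for pixel(s) in scene/top"""
    ci=imaging.camera_info(name); f=200/np.tan(np.radians(ci["vertical_fov"]/2))
    uv=np.atleast_2d(uv).astype(float); d=depth[uv[:,1].astype(int),uv[:,0].astype(int)]
    c=np.c_[(uv[:,0]-ci["cx"])/f*d,(uv[:,1]-ci["cy"])/f*d,d]
    E=np.array(ci["extrinsics"]); return c@E[:3,:3].T+E[:3,3]
def cloud(name,depth):
    v,u=np.mgrid[:400,:640]; return pts(name,depth,np.c_[u.ravel(),v.ravel()]).reshape(400,640,3)
E
python3 - <<'E'
from h import *
np.set_printoptions(precision=4,suppress=True)
o=readout.get_obs(); print(o["time"],o["ee_pos"],o["tcp_rot"])
for n in ("scene","top"):
    p,d=imaging.camera(n); cv2.imwrite(f"pics/{n}0.png",p[...,::-1]); np.save(f"{n}_d.npy",d); np.save(f"{n}_p.npy",p)
    print(n,imaging.camera_info(n))
    for t in ("hoop","hoop_screw","hook_seat","stand","rack","slot","organizer","mug","jar","crochet_hook"):
        for r in spotter.mark_of(n,t)[:4]:
            print(n,t,np.round(r["uv"]),round(r["confidence"],2),pts(n,d,r["uv"])[0])
E
```

```text
pics
0.0 [ 0.2405 -0.4944  0.2306] [-179.9238    0.0005   25.9443]
scene {'vertical_fov': 56.29017819301374, 'cx': 319.51867599062325, 'cy': 193.9876501031118, 'extrinsics': array([[ 0.2254,  0.5873, -0.7774,  1.3813],
       [ 0.9743, -0.1369,  0.1791, -0.008 ],
       [-0.0013, -0.7977, -0.603 ,  0.7383],
       [ 0.    ,  0.    ,  0.    ,  1.    ]])}
scene hoop [384. 160.] 0.92 [0.2832 0.4892 0.0003]
scene hoop [413. 196.] 0.76 [0.51   0.5048 0.0011]
scene hoop [440. 160.] 0.67 [ 0.3263  0.6958 -0.0023]
scene hoop_screw [419. 176.] 0.95 [0.6095 0.4525 0.1552]
scene hoop_screw [387. 139.] 0.66 [0.4118 0.4346 0.1647]
scene hoop_screw [346. 245.] 0.63 [0.8221 0.1798 0.155 ]
scene hoop_screw [351. 156.] 0.56 [0.5841 0.2604 0.2282]
scene hook_seat [352. 161.] 0.74 [0.5829 0.264  0.2129]
scene hook_seat [266. 274.] 0.31 [0.7751 0.002  0.0517]
scene stand [350. 220.] 0.96 [0.5931 0.264  0.0168]
scene rack [166. 252.] 0.94 [ 0.6065 -0.2502  0.0161]
scene rack [263. 275.] 0.33 [ 0.7739 -0.0054  0.0502]
scene slot [162. 242.] 0.82 [ 0.6003 -0.2507  0.049 ]
scene slot [265. 275.] 0.42 [ 0.77
[... 877 characters left out ...]
.6489  0.5004 -0.001 ]
top hoop_screw [137. 264.] 0.69 [0.4324 0.6103 0.158 ]
top hoop_screw [281. 200.] 0.64 [0.5828 0.253  0.2158]
top stand [283. 215.] 0.67 [0.5724 0.2622 0.0191]
top stand [278. 200.] 0.65 [0.5796 0.2582 0.2273]
top rack [460. 208.] 0.66 [ 0.5903 -0.2598  0.0137]
top rack [281. 200.] 0.27 [0.5807 0.252  0.2167]
top slot [460. 211.] 0.86 [ 0.5801 -0.2596  0.0161]
top slot [372. 219.] 0.42 [0.5494 0.0139 0.0941]
top organizer [375. 267.] 0.83 [0.419  0.0022 0.0427]
top mug [373. 159.] 0.95 [0.7188 0.007  0.0948]
top jar [374. 218.] 0.7 [0.5504 0.0089 0.0942]
top crochet_hook [288. 269.] 0.59 [0.4156 0.248  0.0061]
top crochet_hook [460. 212.] 0.46 [ 0.5786 -0.259   0.0159]
```

View pics/scene0.png

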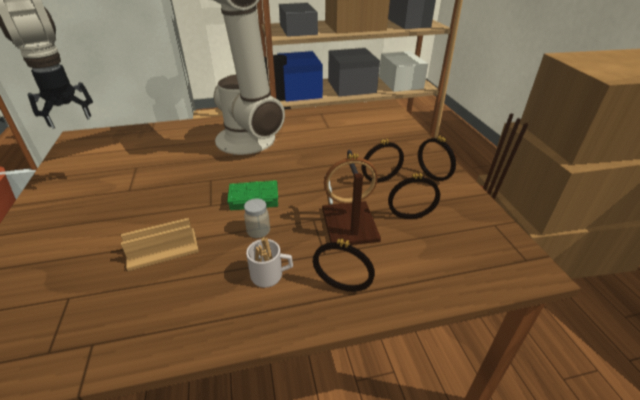

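View pics/top0.png

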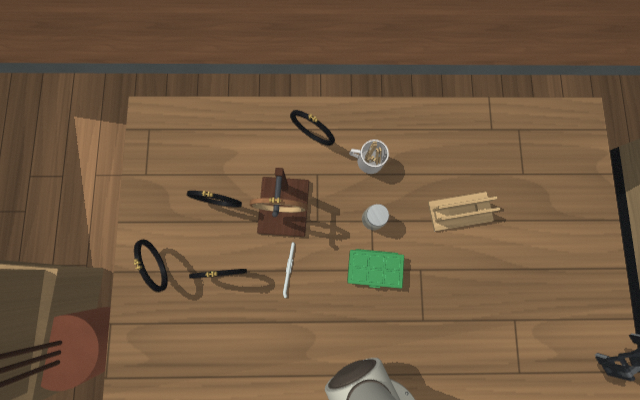

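Run:
```python
from h import *
p=np.load("scene_p.npy"); c=p[90:290,280:480]
cv2.imwrite("pics/crop0.png",cv2.resize(c,(600,600),interpolation=cv2.INTER_CUBIC)[...,::-1])
```

```text
(no output)
```

View pics/crop0.png

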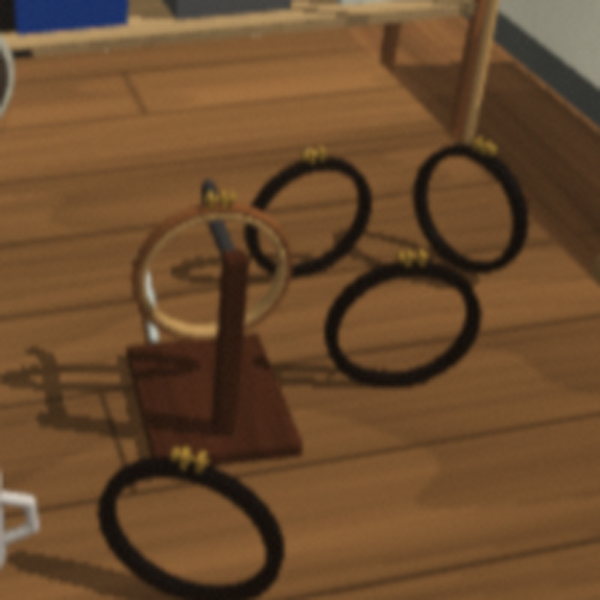

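The scene picture shows five rings: black ones at (384,160), (436,160), (414,198) and (343,267), and a light wooden one at (351,180) hanging on the hook stand. In the top view it is at (278,205). The crop confirms that the wooden one is the hoop meant, since the others are black and stand on the table. The rack is at (160,245) in scene and (465,211) in top. The jar, mug and organizer sit between rack and stand.

Next I measure the hoop plane and the rack pose.

```bash
cat > meas.py <<'E'
from h import *
from scipy.optimize import least_squares
np.set_printoptions(precision=4,suppress=True)
def hoopfit(names=("scene","top"),ctr=(0.577,0.258),R=.12,zmin=0.1):
    for n in names:
        p=np.load(f"{n}_p.npy").astype(int); P=cloud(n,np.load(f"{n}_d.npy"))
        m=(np.hypot(P[...,0]-ctr[0],P[...,1]-ctr[1])<R)&(P[...,2]>zmin)&(p[...,0]>p[...,2]*1.35)&(p.sum(2)>210)
        Q=P[m]; 
        for k in range(3):
            c=Q.mean(0); w,v=np.linalg.eigh(np.cov((Q-np.median(Q,0)).T)); nn=v[:,0]
            r=(Q-np.median(Q,0))@nn; Q=Q[abs(r)<.014]
        nn=nn*np.sign(nn[0])
        nh=np.r_[nn[:2]/np.linalg.norm(nn[:2]),0]; t=np.array([-nh[1],nh[0],0])
        a=Q@t; s=least_squares(lambda x:np.hypot(a-x[0],Q[:,2]-x[1])-.069,[ (a.max()+a.min())/2,.145],loss="soft_l1",f_scale=.004).x
        print(n,len(Q),"normal",nn,"yaw",np.degrees(np.arctan2(nn[1],nn[0])),"span t",a.min(),a.max(),"z",Q[:,2].min(),Q[:,2].max(),
          "centre",t*s[0]+nh*np.median(Q@nh)+[0,0,s[1]])
if __name__=="__main__":
    hoopfit()
    for n in ("scene","top"):
        P=cloud(n,np.load(f"{n}_d.npy"))
        near=(np.hypot(P[...,0]-.59,P[...,1]+.255)<.15)
        q=P[near&(P[...,2]>.069)&(P[...,2]<.085)]
        (c,sz,an)=cv2.minAreaRect((q[:,:2]*1000).astype(np.float32)); print(n,"slat tops",len(q),c,sz,an,"medz",np.median(q[:,2]))
        print(np.round(cv2.boxPoints((c,sz,an))))
        q=P[near&(P[...,2]>.006)&(P[...,2]<.09)]
        print(n,"all",cv2.minAreaRect((q[:,:2]*1000).astype(np.float32)))
    P=cloud("top",np.load("top_d.npy"))
    q=P[(np.hypot(P[...,0]-.577,P[...,1]-.258)<.13)&(P[...,2]>.01)&(P[...,2]<.025)]
    print("stand base",cv2.minAreaRect((q[:,:2]*1000).astype(np.float32)))
    q=P[(np.hypot(P[...,0]-.577,P[...,1]-.258)<.13)&(P[...,2]>.18)]
    col=np.load("top_p.npy")[(np.hypot(P[...,0]-.577,P[...,1]-.258)<.13)&(P[...,2]>.18)].astype(int)
    g=q[(col[:,0]<col[:,2]*1.3)]; print("hook",len(g),g.min(0),g.max(0))
    line=cv2.fitLine((g[:,:2]*1000).astype(np.float32),cv2.DIST_HUBER,0,.01,.01).ravel(); print(line,np.degrees(np.arctan2(line[1],line[0])))
E
python3 meas.py
```

```text
scene 393 normal [ 0.9975 -0.0698  0.011 ] yaw -4.003527697706285 span t 0.23732497584783213 0.37358615007197243 z 0.10028889254288453 0.23368743587593077 centre [0.5831 0.2637 0.1495]
top 388 normal [ 0.9968 -0.0781 -0.0169] yaw -4.481382011858573 span t 0.24194069969998555 0.3834980702740307 z 0.10021244573947308 0.23127506020042443 centre [0.5773 0.2654 0.1505]
scene slat tops 557 (581.535888671875, -263.18798828125) (43.84556198120117, 169.74171447753906) 10.0199613571167 medz 0.07495913731236392
[[ 545. -183.]
 [ 575. -351.]
 [ 618. -343.]
 [ 588. -176.]]
scene all ((562.21484375, -257.41021728515625), (183.4154510498047, 192.82411193847656), 87.57908630371094)
top slat tops 348 (581.3583984375, -261.4869079589844) (40.22905731201172, 170.20669555664062) 9.426328659057617 medz 0.07400938513275568
[[ 548. -181.]
 [ 575. -349.]
 [ 615. -342.]
 [ 587. -174.]]
top all ((583.1812133789062, -260.9829406738281), (93.95368957519531, 180.33731079101562), 9.409683227539062)
stand base ((567.5072021484375, 266.4034423828125), (139.89732360839844, 230.54164123535156), 85.4902114868164)
hook 181 [0.5417 0.2543 0.1994] [0.643  0.2732 0.226 ]
[  0.9973  -0.0738 596.5745 263.2011] -4.2312074
```

```bash
python3 -m jog '[{"rotation":[0,0,8],"translation":[0,0,50],"grip":85},{"rotation":[0,0,59.8],"translation":[340,799,100],"grip":85},{"rotation":[0,0,59.8],"translation":[340,799,100],"grip":85},{"rotation":[0,0,59.8],"translation":[340,799,100],"grip":85},{"rotation":[0,0,59.8],"translation":[340,799,100],"grip":85},{"rotation":[0,0,59.8],"translation":[340,799,100],"grip":85},{"rotation":[0,0,59.8],"translation":[340,799,100],"grip":85},{"rotation":[0,0,59.8],"translation":[340,799,100],"grip":85},{"rotation":[0,0,59.8],"translation":[340,799,100],"grip":85},{"rotation":[0,0,59.8],"translation":[340,799,100],"grip":85},{"rotation":[0,0,59.8],"translation":[340,799,100],"grip":85},{"rotation":[0,0,59.8],"translation":[340,799,100],"grip":85},{"rotation":[0,0,59.8],"translation":[340,799,100],"grip":85},{"rotation":[0,0,59.8],"translation":[340,799,100],"grip":85},{"rotation":[0,0,59.8],"translation":[340,799,100],"grip":85},{"rotation":[0,0,59.8],"translation":[340,799,100],"grip":85},{"rotation":[0,0,59.8],"translation":[340,799,100],"grip":85},{"rotation":[0,0,59.8],"translation":[340,799,100],"grip":85},{"rotation":[0,0,59.8],"translation":[340,799,100],"grip":85},{"rotation":[0,0,59.8],"translation":[340,799,100],"grip":85}]' 50
python3 - <<'E'
from h import *
o=readout.get_obs(); print(o["ee_pos"],o["tcp_rot"],o["q"])
p,d=imaging.camera("wrist"); cv2.imwrite("pics/w1.png",p[...,::-1]); np.save("wrist_d.npy",d)
E
```

```text
time: 3.1
ee_pos: [0.5812, 0.3073, 0.3288]
tcp_rot: [-179.9, 0.1, 85.9]
wrist_force: [0.2, -0.7, -0.1]
opening: 0.085
grasp_force: 0.0
[0.58124104 0.30730938 0.32881402] [-1.79859904e+02  6.89507089e-02  8.59024458e+01] [2.78591828e+01 2.66954294e+01 4.80811461e+01 1.11541075e+02
 1.56487973e-02 1.21956800e+02]
```

View pics/w1.png

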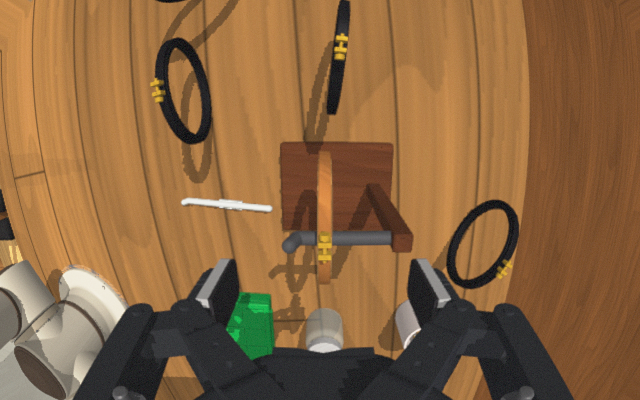

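The wrist view shows the wooden hoop edge-on at column 325, its screw at (324,248) on the hook. It is centred between the pads at about columns 219 and 431. I check this against the wrist depth.

```bash
cat >> h.py <<'E'
from scipy.spatial.transform import Rotation as Ro
def wcloud(depth,pos,rot):
    ci=imaging.camera_info("wrist"); f=200/np.tan(np.radians(ci["vertical_fov"]/2))
    v,u=np.mgrid[:400,:640].astype(float); x=u-ci["cx"]; y=v-ci["cy"]; r=np.hypot(x,y)+1e-9; s=np.tan(np.minimum(r/f,1.5))/r
    c=np.stack([x*s*depth,y*s*depth,depth],-1); T=np.array(ci["tool_from_camera"])
    c=c@T[:3,:3].T+T[:3,3]; return c@Ro.from_euler("xyz",rot,degrees=True).as_matrix().T+pos
E
python3 - <<'E'
from h import *
np.set_printoptions(precision=4,suppress=True)
P=wcloud(np.load("wrist_d.npy"),[0.58124,0.30731,0.32881],[-179.86,0.069,85.902])
for uv in [(324,248),(325,270),(325,230),(325,215),(325,200),(325,180),(350,239),(292,242),(300,160),(401,242)]: print(uv,P[uv[1],uv[0]])
img=cv2.imread("pics/w1.png").astype(int)
m=(P[...,2]>.15)&(P[...,2]<.222)&(img[...,2]>1.4*img[...,0])&(np.hypot(P[...,0]-.58,P[...,1]-.264)<.09)
q=P[m]; print(len(q))
for y in np.arange(.19,.34,.01):
    k=q[abs(q[:,1]-y)<.005]
    if len(k)>5: print(round(y,2),k[:,0].min(),k[:,0].max(),k[:,2].max())
E
```

```text
(324, 248) [0.5786 0.2674 0.2265]
(325, 270) [0.5775 0.237  0.2128]
(325, 230) [0.5804 0.2806 0.2174]
(325, 215) [0.5813 0.2934 0.2135]
(325, 200) [0.5821 0.3051 0.2068]
(325, 180) [0.5832 0.3203 0.1936]
(350, 239) [0.603  0.2647 0.2053]
(292, 242) [0.5503 0.2723 0.2207]
(300, 160) [0.5461 0.3109 0.0166]
(401, 242) [0.6501 0.2619 0.2145]
2541
0.21 0.5675533147139487 0.581183396336059 0.19651457040933484
0.22 0.5679895182673231 0.5828428640117012 0.20640131893369806
0.23 0.5687102188770843 0.5832575020697798 0.2123402338863062
0.24 0.5695757790661918 0.5837618298757652 0.21561172918263366
0.25 0.5704787794701482 0.6605641123655254 0.21820975916379864
0.26 0.5428661922815483 0.6628063544147644 0.2218673015916403
0.27 0.5403079995486046 0.6624803971485664 0.22167325425808115
0.28 0.5728180418643088 0.586064176005408 0.22187212438910547
0.29 0.5734976816374824 0.5867553844892759 0.21715810743166797
0.3 0.5741623176270371 0.5875211689449272 0.21330018164234466
0.31 0.5748358973243951 0.5882560934486682 0.20718715088582532
0.32 0.5753501003229898 0.5894066108325247 0.20157006198402888
0.33 0.5758322946879578 0.5903171495942633 0.18879558165842014
0.34 0.5773500268664992 0.5898368209561018 0.1706177530139139
```

Heights match: the rim top is about 0.22 and its middle is at x≈0.581, y=0.305. I descend and close.

```bash
python3 -m jog '[{"rotation":[0,0,0],"translation":[0,-1,-40],"grip":85},{"rotation":[0,0,0],"translation":[0,-2,-80],"grip":85},{"rotation":[0,0,0],"translation":[0,-2,-115],"grip":85},{"rotation":[0,0,0],"translation":[0,-2,-135],"grip":85},{"rotation":[0,0,0],"translation":[0,-2,-148],"grip":85},{"rotation":[0,0,0],"translation":[0,-2,-148],"grip":85},{"rotation":[0,0,0],"translation":[0,-2,-148],"grip":85},{"rotation":[0,0,0],"translation":[0,-2,-148],"grip":50},{"rotation":[0,0,0],"translation":[0,-2,-148],"grip":20},{"rotation":[0,0,0],"translation":[0,-2,-148],"grip":5},{"rotation":[0,0,0],"translation":[0,-2,-148],"grip":5},{"rotation":[0,0,0],"translation":[0,-2,-148],"grip":5},{"rotation":[0,0,0],"translation":[0,-2,-148],"grip":5},{"rotation":[0,0,0],"translation":[0,-2,-148],"grip":5},{"rotation":[0,0,0],"translation":[0,-2,-148],"grip":5},{"rotation":[0,0,0],"translation":[0,-2,-148],"grip":5}]' 50
```

```text
time: 4.75
ee_pos: [0.5806, 0.3025, 0.1834]
tcp_rot: [180.0, -0.0, 85.7]
wrist_force: [0.5, 0.5, 1.4]
opening: 0.0124
grasp_force: 48.7
```

```bash
python3 -m jog '[{"rotation":[0,0,0],"translation":[0,0,12],"grip":5},{"rotation":[0,0,0],"translation":[0,0,28],"grip":5},{"rotation":[0,0,0],"translation":[0,0,42],"grip":5},{"rotation":[0,0,0],"translation":[0,0,52],"grip":5},{"rotation":[0,0,0],"translation":[0,0,52],"grip":5},{"rotation":[0,0,0],"translation":[0,0,52],"grip":5},{"rotation":[0,0,0],"translation":[-15,1,52],"grip":5},{"rotation":[0,0,0],"translation":[-35,3,52],"grip":5},{"rotation":[0,0,0],"translation":[-60,4,52],"grip":5},{"rotation":[0,0,0],"translation":[-85,6,52],"grip":5},{"rotation":[0,0,0],"translation":[-100,7,52],"grip":5},{"rotation":[0,0,0],"translation":[-110,8,52],"grip":5},{"rotation":[0,0,0],"translation":[-110,8,52],"grip":5}]'
python3 - <<'E'
from h import *
p,d=imaging.camera("scene"); np.save("scene_p.npy",p); np.save("scene_d.npy",d)
cv2.imwrite("pics/s2.png",cv2.resize(p[60:300,220:480],(780,720))[:600,:,::-1])
o=readout.get_obs(); print(o["ee_pos"],o["tcp_rot"],o["opening"])
E
```

```text
time: 6.05
ee_pos: [0.4698, 0.3105, 0.2352]
tcp_rot: [-180.0, 0.0, 85.8]
wrist_force: [-1.4, 0.4, -2.0]
opening: 0.0129
grasp_force: 48.8
[0.47049702 0.31049139 0.2350777 ] [-1.79999775e+02  7.42097558e-03  8.57740217e+01] 0.012301838832839343
```

View pics/s2.png

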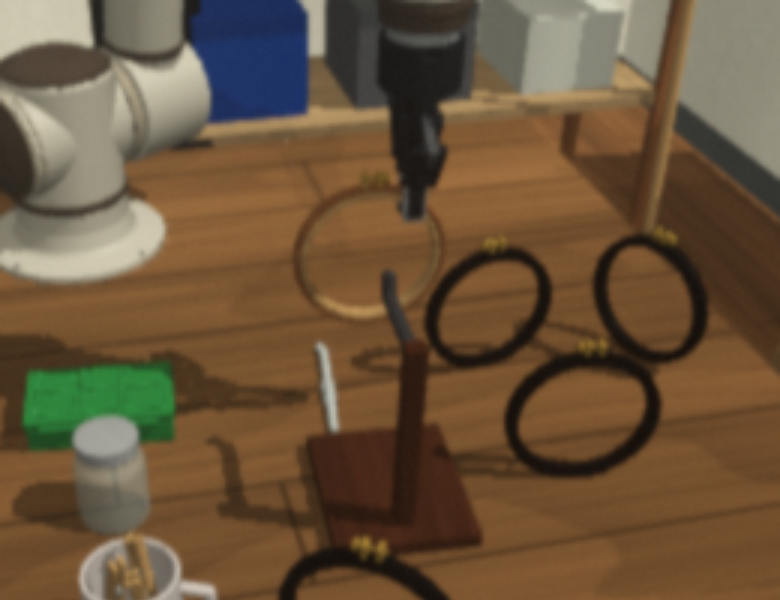

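The hoop hangs from the gripper upright, clear of the hook, and nothing else has moved. Now I carry it over the rack and turn it 14°.

```bash
python3 -m jog '[{"rotation":[0,0,0],"translation":[0,-10,25],"grip":5},{"rotation":[0,0,0],"translation":[0,-35,50],"grip":5},{"rotation":[0,0,1],"translation":[0,-70,70],"grip":5},{"rotation":[0,0,2],"translation":[0,-110,75],"grip":5},{"rotation":[0,0,4],"translation":[5,-150,75],"grip":5},{"rotation":[0,0,6],"translation":[15,-190,75],"grip":5},{"rotation":[0,0,8],"translation":[25,-230,75],"grip":5},{"rotation":[0,0,10],"translation":[40,-270,75],"grip":5},{"rotation":[0,0,12],"translation":[55,-310,75],"grip":5},{"rotation":[0,0,13],"translation":[70,-350,75],"grip":5},{"rotation":[0,0,13.8],"translation":[85,-390,75],"grip":5},{"rotation":[0,0,13.8],"translation":[95,-430,75],"grip":5},{"rotation":[0,0,13.8],"translation":[100,-465,75],"grip":5},{"rotation":[0,0,13.8],"translation":[105,-495,75],"grip":5},{"rotation":[0,0,13.8],"translation":[105,-520,75],"grip":5},{"rotation":[0,0,13.8],"translation":[105,-533,75],"grip":5},{"rotation":[0,0,13.8],"translation":[105,-536,75],"grip":5},{"rotation":[0,0,13.8],"translation":[105,-536,75],"grip":5},{"rotation":[0,0,13.8],"translation":[105,-536,75],"grip":5}]'
python3 - <<'E'
from h import *
o=readout.get_obs(); print(o["ee_pos"],o["tcp_rot"],o["opening"])
p,d=imaging.camera("wrist"); cv2.imwrite("pics/w3.png",p[...,::-1]); np.save("wrist_d.npy",d); np.save("wpose.npy",np.r_[o["ee_pos"],o["tcp_rot"]])
for n in ("scene","top"):
    p,d=imaging.camera(n); np.save(f"{n}_d.npy",d); np.save(f"{n}_p.npy",p)
from meas import hoopfit
hoopfit(ctr=(.58,-.262),zmin=.17)
P=wcloud(np.load("wrist_d.npy"),o["ee_pos"],o["tcp_rot"])
q=P[(np.hypot(P[...,0]-.58,P[...,1]+.262)<.15)&(P[...,2]>.067)&(P[...,2]<.085)]
print(len(q),cv2.minAreaRect((q[:,:2]*1000).astype(np.float32)))
E
```

```text
time: 8.0
ee_pos: [0.5757, -0.2247, 0.3105]
tcp_rot: [180.0, -0.0, 99.6]
wrist_force: [-0.2, 0.5, -1.1]
opening: 0.0126
grasp_force: 48.9
[ 0.57574235 -0.22465545  0.31050666] [ 1.79983958e+02 -4.90067545e-03  9.95910089e+01] 0.012633360664224574
scene 930 normal [ 0.9844  0.1757 -0.0019] yaw 10.11787887174611 span t -0.4318967424947937 -0.2855499098582116 z 0.19883592031965547 0.35964790498893645 centre [ 0.5871 -0.2597  0.2758]
top 236 normal [ 0.9929 -0.0387  0.1129] yaw -2.231396305653279 span t -0.25033846531132375 -0.16442223618327267 z 0.20399706220816993 0.5182346002194037 centre [ 0.5713 -0.2597  0.276 ]
1020 ((579.1368408203125, -253.24801635742188), (40.745792388916016, 151.4683074951172), 9.719614028930664)
```

View pics/w3.png

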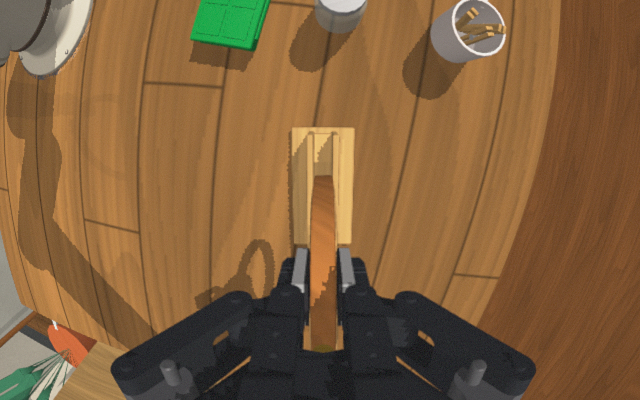

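The hoop sits centred over the slot: columns 311–337, with the slot floor seen at (323,150). The measured offsets are about 1 mm across the slot, 2 mm along it, and 0.5° in yaw. I lower it.

```bash
python3 -m jog '[{"rotation":[0,0,0],"translation":[0,0,-20],"grip":5},{"rotation":[0,0,0],"translation":[0,0,-50],"grip":5},{"rotation":[0,0,0],"translation":[0,0,-80],"grip":5},{"rotation":[0,0,0],"translation":[0,0,-105],"grip":5},{"rotation":[0,0,0],"translation":[0,0,-120],"grip":5},{"rotation":[0,0,0],"translation":[0,0,-132],"grip":5},{"rotation":[0,0,0],"translation":[0,0,-144],"grip":5},{"rotation":[0,0,0],"translation":[0,0,-154],"grip":5},{"rotation":[0,0,0],"translation":[0,0,-163],"grip":5},{"rotation":[0,0,0],"translation":[0,0,-170],"grip":5},{"rotation":[0,0,0],"translation":[0,0,-174],"grip":5},{"rotation":[0,0,0],"translation":[0,0,-176],"grip":5},{"rotation":[0,0,0],"translation":[0,0,-176],"grip":5},{"rotation":[0,0,0],"translation":[0,0,-176],"grip":5}]'
```

```text
time: 9.55
ee_pos: [0.5758, -0.2257, 0.1347]
tcp_rot: [180.0, 0.0, 99.5]
wrist_force: [0.5, 0.1, -0.7]
opening: 0.0123
grasp_force: 48.9
```

```bash
python3 -m jog '[{"rotation":[0,0,0],"translation":[0,0,-1],"grip":5},{"rotation":[0,0,0],"translation":[0,0,-2],"grip":5},{"rotation":[0,0,0],"translation":[0,0,-3],"grip":5},{"rotation":[0,0,0],"translation":[0,0,-4],"grip":5},{"rotation":[0,0,0],"translation":[0,0,-4],"grip":5}]'
python3 - <<'E'
from h import *
for n in ("scene","top"):
    p,d=imaging.camera(n); np.save(f"{n}_d.npy",d); np.save(f"{n}_p.npy",p)
    if n=="scene": cv2.imwrite("pics/s4.png",cv2.resize(p[120:300,60:300],(800,600),interpolation=cv2.INTER_CUBIC)[...,::-1])
from meas import hoopfit
hoopfit(names=("scene",),ctr=(.58,-.262),zmin=.085)
o=readout.get_obs(); print(o["ee_pos"],o["wrist_force"])
E
```

```text
time: 10.05
ee_pos: [0.5755, -0.2255, 0.1301]
tcp_rot: [-180.0, -0.0, 99.5]
wrist_force: [-0.7, 0.1, -0.3]
opening: 0.0127
grasp_force: 48.9
scene 284 normal [ 0.9837  0.172  -0.0527] yaw 9.916979503472374 span t -0.42908826042223974 -0.283214629731678 z 0.08609855057282156 0.6019128657684729 centre [ 0.5867 -0.2603  0.095 ]
[ 0.5756 -0.2256  0.1302] [-0.3914 -0.6777 -0.4092]
```

View pics/s4.png

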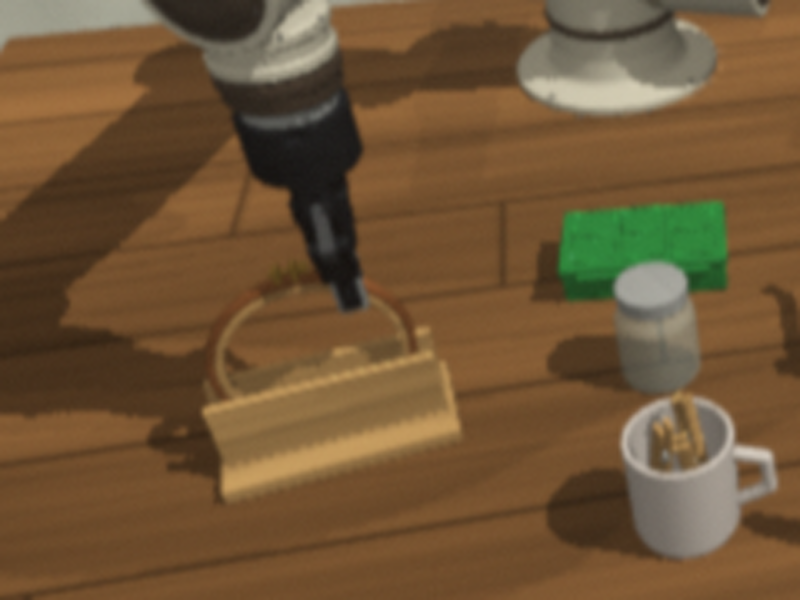

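The hoop is between the slats, slightly above the floor: its fitted centre is at about 0.095 and there is no contact force yet. I continue in 1 mm steps.

```bash
python3 -m jog '[{"rotation":[0,0,0],"translation":[0,0,-1],"grip":5},{"rotation":[0,0,0],"translation":[0,0,-2],"grip":5},{"rotation":[0,0,0],"translation":[0,0,-2],"grip":5}]'; python3 -m jog '[{"rotation":[0,0,0],"translation":[0,0,-1],"grip":5},{"rotation":[0,0,0],"translation":[0,0,-1],"grip":5},{"rotation":[0,0,0],"translation":[0,0,-1],"grip":5}]'
```

```text
time: 10.45
ee_pos: [0.576, -0.2255, 0.1294]
tcp_rot: [179.9, 0.0, 99.6]
wrist_force: [-0.6, 1.0, 5.6]
opening: 0.0127
grasp_force: 49.6
time: 10.75
ee_pos: [0.5763, -0.2255, 0.1292]
tcp_rot: [179.8, 0.1, 99.6]
wrist_force: [-0.7, 2.1, 10.1]
opening: 0.0126
grasp_force: 50.1
```

Contact is 10 N upward at TCP z=0.129, which is the seated height. I release and retreat upward.

```bash
python3 -m jog '[{"rotation":[0,0,0],"translation":[0,0,0],"grip":20},{"rotation":[0,0,0],"translation":[0,0,0],"grip":35},{"rotation":[0,0,0],"translation":[0,0,0],"grip":60},{"rotation":[0,0,0],"translation":[0,0,0],"grip":60},{"rotation":[0,0,0],"translation":[0,0,0],"grip":60},{"rotation":[0,0,0],"translation":[0,0,0],"grip":60},{"rotation":[0,0,0],"translation":[0,0,20],"grip":60},{"rotation":[0,0,0],"translation":[0,0,50],"grip":60},{"rotation":[0,0,0],"translation":[0,0,90],"grip":60},{"rotation":[0,0,0],"translation":[0,0,130],"grip":60},{"rotation":[0,0,0],"translation":[0,0,150],"grip":60},{"rotation":[0,0,0],"translation":[0,0,150],"grip":60},{"rotation":[0,0,0],"translation":[0,0,150],"grip":60},{"rotation":[0,0,0],"translation":[0,0,150],"grip":60}]'
python3 - <<'E'
from h import *
p,d=imaging.camera("scene"); np.save("scene_d.npy",d); np.save("scene_p.npy",p)
cv2.imwrite("pics/s5.png",cv2.resize(p[120:300,60:300],(800,600),interpolation=cv2.INTER_CUBIC)[...,::-1])
from meas import hoopfit
hoopfit(names=("scene",),ctr=(.58,-.262),zmin=.085)
E
```

```text
time: 12.15
ee_pos: [0.5754, -0.2255, 0.2757]
tcp_rot: [-179.9, -0.1, 99.5]
wrist_force: [-0.0, 0.9, -0.9]
opening: 0.0601
grasp_force: 0.0
scene 473 normal [0.9822 0.1817 0.0474] yaw 10.481069932107186 span t -0.4347757275043427 -0.2896735186188801 z 0.08528979549552296 0.17915589285217026 centre [ 0.5868 -0.2606  0.095 ]
```

View pics/s5.png

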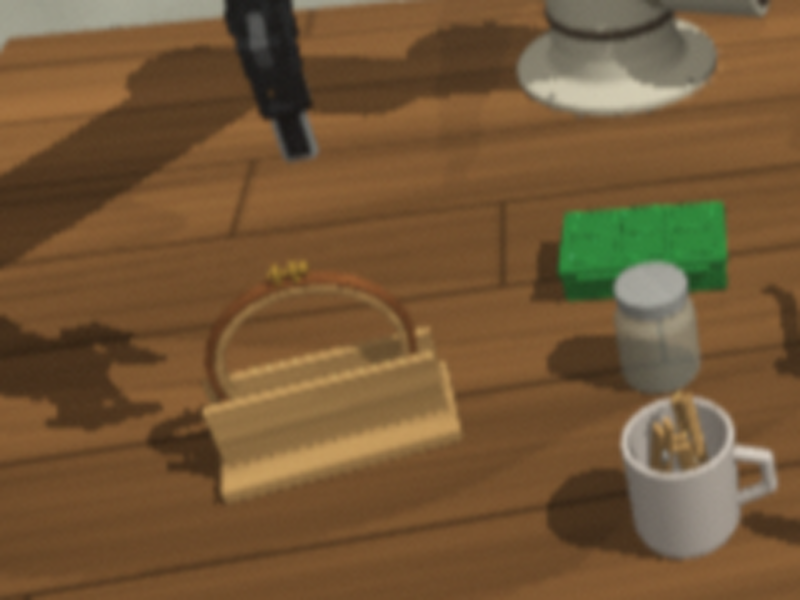

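The hoop stands in the slot at (310,350) in the crop, released. The gripper is clear and the bystanders have not moved.

```bash
python3 -c "
from workcell import bot; print(bot.job_done())"
```

```text
the job is handed in; nothing more can be done
None
```

The wooden hoop is off the hook and stands upright in the rack's slot, lowered fully and then released; the job is handed in, but the hand-in call returned no verdict.

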